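# Knock a plaster mould out of its chuck and set it on the ware board

## Robot

A 6-joint arm with a two-finger parallel gripper is mounted at the origin on the work surface. World frame = base frame: x ahead of the robot, y to its left, z up, the work surface at z = 0. Lengths are in mm, angles in rad, forces in N, time in s.
With the tool pointing down it reaches from about 350 to 775 mm from the base axis. Payload 7.3 kg.
Tool frame: the origin (TCP) lies at the very end of the fingers, on their centre line; the grasp point (between the pads) lies 19 mm behind it (bot.grip_point_offset is the distance from the TCP to the grasp point, in mm); z points along the fingers, y is the line along which they close (so a half turn about z gives the same grasp; the last joint's range is limited). The gripper opens to 92 mm and grips with 3 to 60 N. Pads are 19 mm wide; open, the fingers measure 130 mm over their backs; the gripper's body (75 mm by 190 mm) begins 47 mm behind the grasp point.
Start: joints at [1.008, 0.342, 1.524, -0, 1.275, -0.146], TCP at [212.527, 480.08, 226.741] pointing down, gripper open.
Joint ranges: [-2.53, 2.53], [-0.77, 2.02], [0.04, 2.7], [-1, 4.14], [0.28, 2.66], [-3.11, 3.11]. Speed limits (rad/s): [2.57, 2.57, 3.14, 3.14, 3.14, 3.14].

## Interface

Orientations are given as [roll, pitch, yaw] about the fixed x, y, z axes, in that order (R = Rz(yaw) Ry(pitch) Rx(roll)).
In Python, from plant import bot gives the robot as it stands. The module is installed in compiled form; this text tells all that it offers.
- The arm moves only by the shell command python3 -m jog 'ROWS' [OPENING]. ROWS is JSON, a list of rows, each a list of 6 numbers: the shift along the tool's x, y, z in mm, then the turn, a rotation vector about the tool's x, y, z in rad. In form: [[dx, dy, dz, rx, ry, rz], ...]. A call has 1 to 12 rows; each row shifts and turns the commanded pose from where the row before left it, along the tool's axes as they then stand; what a row does not reach is not made up. A row lasts 1/10 s, in which the tool goes at most 50 mm and 8.59 degrees, less where a joint would pass 70% of its speed; a pose out of reach is approached as far as the arm can. A call with a gripper value outside its range is refused whole. OPENING is the opening in per cent of the stroke, from 0 (shut) to 100 (fully open), set as the call begins (- or left out, the last holds). The fingers move at their own pace and stop on an object; the grip force is fixed at half the most. Time passes only in rows, so rows that do not move let the fingers close. It gives the time, the measured TCP pose, the force, the opening and the grip force at its end, in the units of the state.
- bot.get_obs(): the state, without advancing time (a new reading comes with each control period).
- bot.capture(name): name is "scene" or "top"; returns the picture (420x560x3 uint8, red, green, blue); there is no depth.
- bot.camera_model(name): a dict with "fx", "fy", "cx", "cy" (pixels), "position" and "orientation" of the camera in the world. Camera axes: x right, y down, z forward; pixel columns grow to the right and rows downward; lengths in mm; the calibration is good to about 2 mm. A picture is of the moment at which its call begins. camera_model takes no time and is no camera call.
- bot.close_job(): hands the job in; it is judged then, once.
Trained networks look in the newest picture that a camera, given by its name, has taken for a name from the list of things; names that differ only in an ending like _2 or _b are one class to them, and where a whole thing is asked for, a point or a joint stands for the part that bears it (a point fixed in the world has none). Each returns a list of dicts, best first, with "p" (0 to 1); they miss things now and then, are a little off and sometimes report something else, mostly with a low value. They report only what shows in the picture. A call takes as long as a camera call. They do not tell look-alikes from the thing itself.
- bot.outline_of(target, camera): "mask" (420x560 bool, what is visible of it) and "pixel" ([column, row] in pixels, amid what is visible of it).
The state is a dict: "time": time; "joint_positions": joint angles; "dq": joint speeds; "tau": joint torques, N m; "tool_pos": TCP position; "tcp_rot": TCP orientation; "contact_force": force on the tool from outside, world axes, zero at the start; "moment": the same for the moment, N m; "grip_width": finger opening in mm; "finger_force": force on a finger pad.
Only numpy, scipy, OpenCV 4.12 (cv2) and the standard library are available. Lean on these libraries where they do the work, as an engineer would, in place of code of your own. Each camera call takes 0.05 s, during which the arm holds its last target. There are 200 camera calls.

## Task

Pick up the mallet and knock the red ejector pin of the chuck fully home onto its collar with brisk blows (do not just lean on it slowly, and touch the pin with nothing but the mallet), so that the white plaster mould rises out of its ring without the mallet ever touching it. Put the mallet back on the green rubber mat, then lift the mould out and set it gently, right way up, on the free part of the pale wooden ware board. Leave the cup, the bowl and the jar where they are.

Things in the scene. Friction and masses are not known exactly. Their poses are not given: they have to be found in the camera images.
- chuck: Fixed machine on the bench: grey base plate 110 (x) x 250 (y) x 12 mm high, origin at the centre of its underside, z up. It carries an upright dark steel ring (axis at x 0, y -65 mm; outside diameter 84, bore 63.6, rim 70 mm above the bench) and a dark steel pin post (axis at x 0, y +70 mm; diameter 40 mm at the top, its top, the collar, 75 mm above the bench). A low housing 34 mm high joins them.
- ring_rim (a point): Centre of the ring's mouth, level with its rim, 70 mm above the bench; axes as the chuck's.
- pin_top (a point): Centre of the flat top of the red pin head (diameter 34, thickness 14 mm) on the pin post. 109 mm above the bench when the pin is up, 89 mm when it is fully home with the head on the collar.
- pin (a joint): How far the pin is driven down: 0 = up, 0.020 m = fully home. It needs about 8 to 12 N to move (a light spring, a friction collar and the mould's weight), stays wherever it is knocked to, and through a rocker raises the ejector under the mould by the same amount.
- mould_centre (a point): White plaster mould, a loose disc 60 mm in diameter and 28 mm high with a raised round centre (diameter 38, 4 mm higher) on top; about 0.15 kg. The point is on its axis, half-way up the 28 mm (14 mm above its underside); z up. At the start it sits in the ring with its disc 2 mm below the rim; with the pin home its edge stands 18 mm above the rim and can be gripped across its diameter.
- mallet_grip (a point): The place to hold the mallet: the centre of its wooden handle (22 mm wide, 30 mm high, 150 mm long), 65 mm from the middle of the head. x points along the handle to the head, z points up from the lower face. The mallet (about 0.45 kg) stands on its lower face on the mat, with the handle level and its centre line 38 mm above the face.
- mallet_face (a point): Centre of the lower striking face (50 x 50 mm, black) of the orange mallet head, 76 mm high; 65 mm beyond and 38 mm below the grip point; z points into the head, x along the handle away from the hand.
- mat: Green rubber mat, fixed, 200 (x) x 130 (y) x 4 mm; origin at the centre of its underside. The mallet's place.
- ware_board: Pale plywood board, fixed, 220 (x) x 130 (y) x 15 mm high; origin at the centre of its underside. The cup stands on its +x half; the -x half is free.
- cup: Bystander: terracotta cup, rim diameter 64, 60 mm high, loose on the ware board; origin at its underside.
- bowl: Bystander: pale bowl, rim diameter 100, 45 mm high, loose on the bench; origin at its underside.
- jar: Bystander: white jar with a blue cap, diameter 68, 85 mm high, loose on the bench; origin at its underside.
There are look-alikes about, which are no part of the job. Leave any blue or yellow look-alike of the part that bears mallet_grip alone.

How it is judged (in metres and radians):
On the way, in this order (a step that is already met when the one before it is completed fails the run):
1. the mallet strikes the pin: the pin moves down at over 0.05 m/s with the mallet on it (velocity of joint pin above 0.05 m/s and contact force between mallet and pin above 0.5 N).
2. the pin is fully home (over 17 mm down) and the mould stands proud of the ring (its centre above the rim) (value of joint pin above 0.017 m and z of mould_centre in the frame of ring_rim above 0 m), for 0.2 s.
3. the mould is lifted clear of the ring (z of mould_centre in the frame of ring_rim above 0.018 m), for 0.1 s.
At the end, for the whole second after the job is handed in: The pin is still driven home (over 16 mm of 20), the mould stands level and at rest with its underside on the ware board and its axis over the board, and the mallet lies or stands at rest with its head over the mat (value of joint pin above 0.016 m and x of mould_centre in the frame of ware_board between -0.105 and 0.105 m and y of mould_centre in the frame of ware_board between -0.06 and 0.06 m and z of mould_centre in the frame of ware_board between 0.026 and 0.032 m and angle between mould_centre's own z axis and vertical below 0.1 rad and linear speed of each of mould, mallet below 0.02 m/s and x of mallet_face in the frame of mat between -0.1 and 0.1 m and y of mallet_face in the frame of mat between -0.065 and 0.065 m and height (world z) of mallet_face below 0.085 m); the robot touches nothing.
It fails at once if the robot touches the pin itself (contact force between any of the fingers, the arm and pin above 1 N).
It fails at once if the mallet touches the mould (contact force between mallet and mould above 1 N).
It fails at once if the mould is dropped or thrown onto the board: it moves at over 0.5 m/s over the board with no finger on it (a fall of more than about 13 mm) (contact force between the fingers and mould below 0.1 N and linear speed of mould above 0.5 m/s and x of mould_centre in the frame of ware_board between -0.13 and 0.13 m and y of mould_centre in the frame of ware_board between -0.085 and 0.085 m).
It fails at once if the cup, bowl or jar is moved by more than 25 mm (distance of any of cup, bowl, jar from where it was at the start of the episode above 0.025 m).
It also fails if it takes over 70 s, if anything falls off the work surface, if the arm or the gripper's body presses on something with over 40 N, if the wrist force passes 120 N, or if a joint passes its speed limit or range.

## Working session

There is one attempt and no reset: what is moved stays moved. The work goes in short steps, Python scripts to look and compute and a shell command to move; the robot and the scene stay as the last step left them, time stands still between calls to the robot, and variables do not carry over. Pictures are saved under pics/ and viewed, at most 11 in all, crops included, and the job is handed in when it is done.

```bash
mkdir -p pics; python3 - <<'E'
from plant import bot
import cv2,numpy as np
for n in("scene","top"):
    im=bot.capture(n);cv2.imwrite(f"pics/{n}0.png",cv2.cvtColor(im,cv2.COLOR_RGB2BGR))
    print(n,bot.camera_model(n))
    for t in("chuck","pin_top","mould_centre","mallet_grip","mat","ware_board","cup","bowl","jar"):
        print(t,[(round(d["p"],2),np.round(d["pixel"]).tolist(),int(d["mask"].sum())) for d in bot.outline_of(t,n)])
print(bot.get_obs())
E
```

```text
scene {'fx': 542.3679293193625, 'fy': 542.3679293193625, 'cx': 287.8779128607688, 'cy': 203.94626255438928, 'position': array([1363.57862463, -858.64893445, 1358.96045163]), 'orientation': array([-2.44196683, -0.00918243,  0.78169816])}
chuck [(0.87, [289.0, 187.0], 2065)]
pin_top [(0.63, [310.0, 162.0], 79)]
mould_centre [(0.65, [269.0, 180.0], 169)]
mallet_grip [(0.86, [200.0, 235.0], 815), (0.81, [158.0, 286.0], 1001), (0.68, [240.0, 298.0], 1133)]
mat [(0.57, [216.0, 247.0], 1491)]
ware_board [(0.8, [348.0, 144.0], 1350)]
cup [(0.78, [366.0, 142.0], 355)]
bowl [(0.96, [378.0, 201.0], 597)]
jar [(0.89, [322.0, 255.0], 668)]
top {'fx': 532.3661582699062, 'fy': 532.3661582699062, 'cx': 274.37819888602814, 'cy': 209.60442407805363, 'position': array([ 418.66343756,  -78.18460903, 1483.61745805]), 'orientation': array([-2.99722786e+00, -1.66332658e-03, -1.55210494e+00])}
chuck [(0.61, [244.0, 248.0], 3034), (0.44, [362.0, 260.0], 1045)]
pin_top [(0.49, [220.0, 232.0], 142)]
mould_centre [(0.93, [265.0, 263.0], 376), (0.61, [122.0, 217.0], 505)]
mallet_grip [(0.75, [445.0, 238.0], 1127
[... 247 characters left out ...]
 [295.0, 153.0], 546)]
{'time': 1.0, 'joint_positions': array([ 1.00799775e+00,  3.41978687e-01,  1.52409853e+00,  1.39867797e-05,
        1.27538999e+00, -1.46008434e-01]), 'dq': array([ 0.00061348,  0.00021629, -0.00083571, -0.00036233,  0.00102408,
        0.00066903]), 'tau': array([ 9.38035919e-05, -4.31149185e+01, -2.44477665e+01,  7.19190063e-02,
        4.83985199e-02, -4.27170380e-05]), 'tool_pos': array([212.5267611 , 480.08526478, 226.75209216]), 'tcp_rot': array([3.14146660e+00, 5.01145640e-06, 2.72479844e+00]), 'contact_force': array([0.04570381, 0.52193401, 0.51105466]), 'moment': array([0.03590342, 0.02857385, 0.07266564]), 'finger_force': 0.0, 'grip_width': 91.73152008349642}
```

View pics/top0.png

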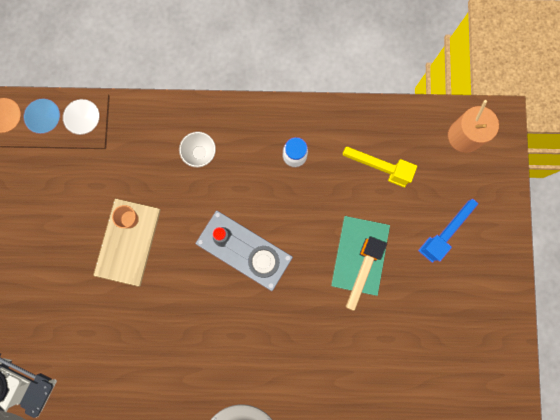

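View pics/scene0.png

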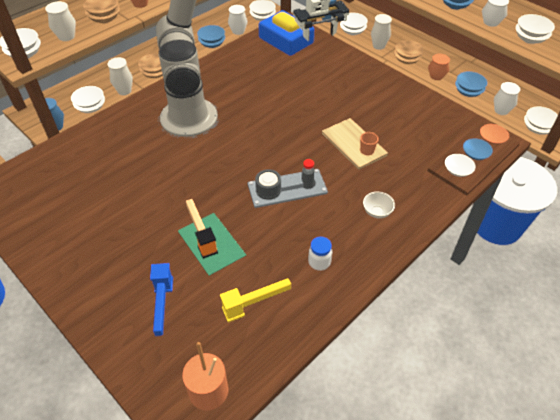

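```bash
cat > h.py <<'E'
from plant import bot
import cv2,numpy as np
from scipy.spatial.transform import Rotation as R
def cam(n):
    m=bot.camera_model(n);return m,R.from_euler('xyz',m["orientation"]).as_matrix()
def world(n,px,z):
    m,r=cam(n);px=np.atleast_2d(px).astype(float)
    d=np.c_[(px[:,0]-m["cx"])/m["fx"],(px[:,1]-m["cy"])/m["fy"],np.ones(len(px))]@r.T
    return m["position"]+d*((z-m["position"][2])/d[:,2])[:,None]
def pix(n,p):
    m,r=cam(n);c=(np.atleast_2d(p)-m["position"])@r
    return np.c_[m["fx"]*c[:,0]/c[:,2]+m["cx"],m["fy"]*c[:,1]/c[:,2]+m["cy"]]
def pts(m): y,x=np.nonzero(m);return np.c_[x,y]
def hsv(im): return cv2.cvtColor(im,cv2.COLOR_RGB2HSV)
def near(m,c,r):
    o=np.zeros(m.shape,np.uint8);cv2.circle(o,tuple(int(v) for v in c),r,1,-1);return (m>0)&(o>0)
def rect(p): # centre,size,angle in world from xy points
    return cv2.minAreaRect((p[:,:2]).astype(np.float32))
E
python3 - <<'E'
from h import *
for n,c in(("top",dict(pin=(220,234),mould=(264,261),mal=(365,265))),("scene",dict(pin=(309,163),mould=(268,179),mal=(203,228)))):
    im=bot.capture(n);H=hsv(im);h,s,v=[H[...,i].astype(int) for i in range(3)]
    red=near(((h<6)|(h>174))&(s>170)&(v>120),c["pin"],12)
    print(n,"pin",red.sum(),world(n,pts(red).mean(0),109)[0].round(1))
    w=near((s<60)&(v>190),c["mould"],18)
    print(n,"mould",w.sum(),world(n,pts(w).mean(0),70)[0].round(1))
    tan=near((h>10)&(h<24)&(s>60)&(s<170)&(v>170),c["mal"],50)
    p=world(n,pts(tan),57);print(n,"handle",tan.sum(),rect(p),p.mean(0).round(1))
    blk=near((v<60),c["mal"],30);p=world(n,pts(blk),80);print(n,"black",blk.sum(),rect(p))
    for t,z in(("chuck",12),("mat",4),("ware_board",15),("cup",60),("bowl",45),("jar",85)):
        for d in bot.outline_of(t,n)[:1]:
            p=world(n,pts(d["mask"]),z);print(n,t,rect(p))
E
```

```text
top pin 123 [553.3  66.  109. ]
top mould 536 [485.3 -53.7  70. ]
top handle 544 ((435.8896179199219, -306.3421936035156), (26.412485122680664, 151.381103515625), 69.12141418457031) [ 434.2 -306.3   57. ]
top black 21 ((529.0477905273438, -347.0789489746094), (43.015663146972656, 40.38505554199219), 60.93887710571289)
top chuck ((519.8914184570312, 6.78564453125), (252.8792724609375, 112.06847381591797), 60.4027099609375)
top mat ((511.2298583984375, -319.16497802734375), (133.7932891845703, 203.65098571777344), 79.68753051757812)
top ware_board ((535.6399536132812, 329.15557861328125), (139.2081756591797, 223.0431365966797), 78.85143280029297)
top cup ((602.0051879882812, 326.8138427734375), (57.133392333984375, 68.09512329101562), 1.081813931465149)
top bowl ((792.5362548828125, 141.2930145263672), (99.82736206054688, 94.47930908203125), 2.005608320236206)
top jar ((780.2049560546875, -129.42547607421875), (77.5882797241211, 64.81361389160156), 0.9373274445533752)
scene pin 89 [556.1  63.9 109. ]
scene mould 218 [485.7 -52.2  70. ]
scene handle 192 ((464.6193542480469, -326.9971923
[... 175 characters left out ...]
171875), 63.481597900390625)
scene chuck ((498.5395202636719, 14.562515258789062), (249.88218688964844, 168.2581024169922), 62.04308319091797)
scene mat ((509.2734680175781, -317.3302307128906), (130.1907958984375, 199.09432983398438), 79.32615661621094)
scene ware_board ((535.5103759765625, 325.5966796875), (139.5629425048828, 230.68348693847656), 78.09506225585938)
scene cup ((603.828125, 318.0453796386719), (55.96343994140625, 107.77020263671875), 39.889060974121094)
scene bowl ((791.8587646484375, 137.34698486328125), (103.97523498535156, 102.23046112060547), 77.41976165771484)
scene jar ((806.4527587890625, -153.7733154296875), (67.40323638916016, 115.39008331298828), 36.66785430908203)
```

```bash
cat >> h.py <<'E'
def draw(im,n,poly,col,closed=True):
    q=pix(n,np.array(poly,float));cv2.polylines(im,[np.round((q+0.5)*4*16).astype(np.int32)],closed,col,1,cv2.LINE_AA,4)
def box(c,yaw,sx0,sx1,sy0,sy1,z):
    a=np.array([[sx0,sy0],[sx1,sy0],[sx1,sy1],[sx0,sy1]],float);C,S=np.cos(yaw),np.sin(yaw)
    return np.c_[a@np.array([[C,S],[-S,C]])+c[:2],np.full(4,z)]
def up(n): return cv2.cvtColor(cv2.resize(bot.capture(n),None,fx=4,fy=4,interpolation=cv2.INTER_CUBIC),cv2.COLOR_RGB2BGR)
E
python3 - <<'E'
from h import *
g=np.array([440,-309]);y=np.deg2rad(-20.9);out=[]
for n,(x0,y0) in(("top",(315,205)),("scene",(155,180))):
    im=up(n)
    draw(im,n,box(g,y,-75,40,-11,11,57),(255,0,255));draw(im,n,box(g,y,40,90,-25,25,80),(255,255,0));draw(im,n,box(g,y,40,90,-25,25,4),(0,255,255))
    out.append(im[y0*4:y0*4+440,x0*4:x0*4+390])
cv2.imwrite("pics/m1.png",np.hstack(out))
E
```

```text
(no output)
```

View pics/m1.png

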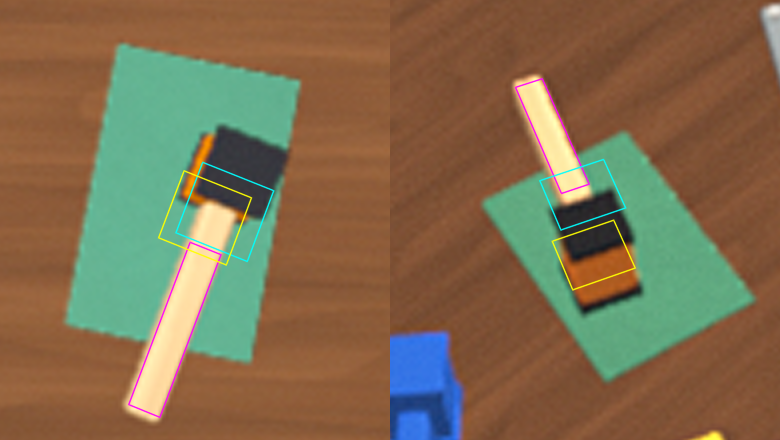

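```bash
python3 - <<'E'
from h import *
print(world("top",[375,247.7],80),world("scene",[205.5,235.5],80))
t=world("top",[[315+145/4,205+411/4],[315+222/4,205+208/4]],57);print(t,np.degrees(np.arctan2(*(t[1]-t[0])[1::-1])))
hc=np.array([524.5,-341]);y=np.deg2rad(-20.9);out=[]
for n,(x0,y0) in(("top",(315,205)),("scene",(155,180))):
    im=up(n)
    draw(im,n,box(hc,y,-175,-25,-11,11,57),(255,0,255));draw(im,n,box(hc,y,-25,25,-25,25,80),(255,255,0));draw(im,n,box(hc,y,-25,25,-25,25,4),(0,255,255))
    out.append(im[y0*4:y0*4+440,x0*4:x0*4+390])
# chuck + board check
r=np.array([485.5,-53]);yc=np.deg2rad(-30.2);u=np.array([-np.sin(yc),np.cos(yc)]);c=r+65*u;p=c+70*u;print("chuck",c,p)
b=(535.6,328);a=np.linspace(0,6.3,40);ci=lambda q,rr,z:np.c_[q[0]+rr*np.cos(a),q[1]+rr*np.sin(a),0*a+z]
o2=[]
for n,w in(("top",[(85,190),(190,200)]),("scene",[(315,105),(235,135)])):
    im=up(n)
    draw(im,n,box(c,yc,-55,55,-125,125,12),(255,0,255));draw(im,n,ci(r,42,70),(0,255,0));draw(im,n,ci(p,17,109),(255,255,0))
    draw(im,n,box(b,np.deg2rad(-11.3),-110,110,-65,65,15),(255,0,255))
    for x0,y0 in w:o2.append(im[y0*4:y0*4+300 if 0 else y0*4+400,x0*4:x0*4+400])
cv2.imwrite("pics/m2.png",cv2.resize(np.vstack([np.hstack(out),np.hstack([np.hstack(o2[:2])[:,:780]]),np.hstack(o2[2:])[:,:780]]),None,fx=.48,fy=.48,interpolation=cv2.INTER_AREA) if 0 else np.vstack([np.hstack(o2[:2]),np.hstack(o2[2:])])[:,:])
v=cv2.imread("pics/m2.png");cv2.imwrite("pics/m2.png",cv2.resize(v,(600,600)))
m=cv2.resize(np.hstack(out),(390,220));cv2.imwrite("pics/m2.png",np.hstack([cv2.resize(v,(560,560)),np.vstack([cv2.resize(out[0],(235,265)),cv2.resize(out[1],(235,265)),np.zeros((30,235,3),np.uint8)])]))
E
```

```text
[[ 526.22641094 -343.96392304   80.        ]] [[ 528.5865275  -343.80029369   80.        ]]
[[ 368.33473867 -284.31325803   57.        ]
 [ 502.88193642 -336.07219713   57.        ]] -21.041226846355073
chuck [518.19629653   3.17786213] [553.4076928   63.67709826]
```

View pics/m2.png

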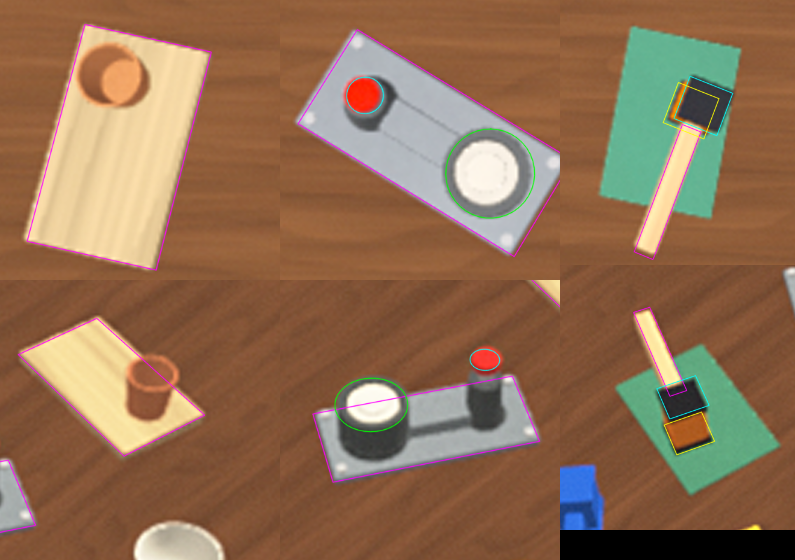

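```bash
cat > to.py <<'E'
import sys;from h import *
o=bot.get_obs();r=R.from_euler('xyz',o["tcp_rot"]).as_matrix();t=np.array([float(v) for v in sys.argv[1:4]])
print("t",o["time"],"at",o["tool_pos"].round(1),"delta tool",(r.T@(t-o["tool_pos"])).round(1),"tilt/yaw",o["tcp_rot"].round(3))
if len(sys.argv)>4: print("turn",(R.from_matrix(r.T)*R.from_euler('xyz',[np.pi,0,np.deg2rad(float(sys.argv[4]))])).as_rotvec().round(3))
E
python3 -m jog '[[0,0,0,0,0,-0.052],[-33,-26.3,0,0,0,0],[-33,-26.3,0,0,0,0],[-33,-26.3,0,0,0,0],[-33,-26.3,0,0,0,0],[-33,-26.3,0,0,0,0],[-33,-26.3,0,0,0,0],[-33,-26.3,0,0,0,0],[-33,-26.3,0,0,0,0],[-33,-26.3,0,0,0,0],[-33,-26.3,0,0,0,0],[-33,-26.3,0,0,0,0]]' 100
python3 -m jog '[[-16.4,-36.8,0,0,0,0],[-16.4,-36.8,0,0,0,0],[-16.4,-36.8,0,0,0,0],[-16.4,-36.8,0,0,0,0],[-16.4,-36.8,0,0,0,0],[-16.4,-36.8,0,0,0,0],[-16.4,-36.8,0,0,0,0],[-16.4,-36.8,0,0,0,0],[-16.4,-36.8,0,0,0,0],[-16.4,-36.8,0,0,0,0],[0,0,0,0,0,0],[0,0,0,0,0,0]]' 100
python3 to.py 472.3 -321.8 23 159.1
```

```text
time: 3.2
tool_pos: [449.1, 78.6, 226.9]
tcp_rot: [3.141, 0.001, 2.777]
contact_force: [1.2, 0.3, -0.4]
grip_width: 92.2
finger_force: 0.0
time: 4.4
tool_pos: [470.0, -322.4, 226.1]
tcp_rot: [3.141, -0.001, 2.775]
contact_force: [-0.4, -0.3, 0.9]
grip_width: 91.5
finger_force: 0.0
t 4.4 at [ 470.  -322.4  226.1] delta tool [ -2.1   1.2 203.1] tilt/yaw [ 3.141e+00 -1.000e-03  2.775e+00]
turn [ 0.001 -0.001 -0.002]
```

```bash
python3 -m jog '[[-2,1,30,0,0,0],[0,0,40,0,0,0],[0,0,40,0,0,0],[0,0,40,0,0,0],[0,0,30,0,0,0],[0,0,13,0,0,0],[0,0,10,0,0,0],[0,0,0,0,0,0],[0,0,0,0,0,0]]' 100
python3 -m jog '[[0,0,0,0,0,0],[0,0,0,0,0,0],[0,0,0,0,0,0],[0,0,0,0,0,0],[0,0,0,0,0,0],[0,0,0,0,0,0],[0,0,0,0,0,0],[0,0,0,0,0,0]]' 0
python3 to.py 472.3 -321.8 23 159.1
```

```text
time: 5.3
tool_pos: [473.4, -322.1, 25.1]
tcp_rot: [-3.141, 0.002, 2.777]
contact_force: [0.2, -0.0, 0.2]
grip_width: 91.5
finger_force: 0.0
time: 6.1
tool_pos: [472.5, -321.7, 23.6]
tcp_rot: [3.141, -0.0, 2.777]
contact_force: [0.4, -0.7, -0.4]
grip_width: 32.6
finger_force: 0.0
t 6.1 at [ 472.5 -321.7   23.6] delta tool [ 0.2 -0.2  0.6] tilt/yaw [ 3.141 -0.     2.777]
turn [ 0. -0. -0.]
```

```bash
python3 -m jog '[[0,0,0,0,0,0],[0,0,0,0,0,0],[0,0,0,0,0,0],[0,0,0,0,0,0]]' 0
python3 -m jog '[[0,0,-10,0,0,0],[0,0,-20,0,0,0],[0,0,-30,0,0,0],[0,0,-40,0,0,0],[0,0,-40,0,0,0],[0,0,-30,0,0,0],[0,0,0,0,0,0],[0,0,0,0,0,0]]' 0
python3 - <<'E'
from h import *
o=bot.get_obs();t=o["tool_pos"]
g=t[:2];y=np.deg2rad(-20.9);z=t[2]-23.4
d=np.array([np.cos(y),np.sin(y)]);hc=g+58*d;out=[]
for n in("top","scene"):
    im=up(n);c=pix(n,[*hc,z+40])[0]
    draw(im,n,box(hc,y,-175,-25,-11,11,57+z),(255,0,255));draw(im,n,box(hc,y,-25,25,-25,25,80+z),(255,255,0));draw(im,n,box(hc,y,-25,25,-25,25,4+z),(0,255,255))
    x0,y0=int(c[0]*4)-200,int(c[1]*4)-200;out.append(im[y0:y0+400,x0:x0+400])
cv2.imwrite("pics/m3.png",np.hstack(out))
E
```

```text
time: 6.5
tool_pos: [472.5, -321.8, 23.6]
tcp_rot: [3.142, -0.0, 2.777]
contact_force: [-0.2, 0.0, -0.7]
grip_width: 21.7
finger_force: 29.8
time: 7.3
tool_pos: [472.2, -321.3, 193.3]
tcp_rot: [3.141, -0.001, 2.777]
contact_force: [-0.3, 1.0, -5.2]
grip_width: 22.1
finger_force: 29.9
```

View pics/m3.png

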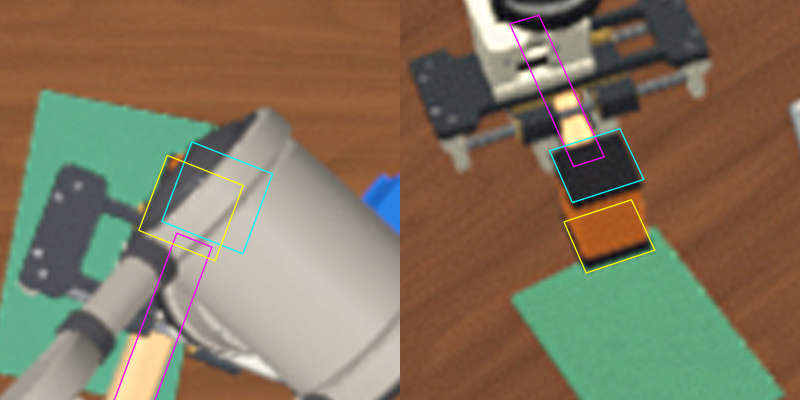

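```bash
python3 -m jog '[[6,19,0,0,0,0],[11.9,38.9,0,0,0,0],[11.9,38.9,0,0,0,0],[11.9,38.9,0,0,0,0],[11.9,38.9,0,0,0,0],[11.9,38.9,0,0,0,0],[11.9,38.9,0,0,0,0],[11.9,38.9,0,0,0,0],[11.9,38.9,0,0,0,0],[11.9,38.9,0,0,0,0],[6,19,0,0,0,0],[0,0,0,0,0,0]]' 0
python3 -m jog '[[0,0,20,0,0,0],[0,0,20,0,0,0],[0,0,8,0,0,0],[0,0,0,0,0,0],[0,0,0,0,0,0],[0,0,0,0,0,0]]' 0
python3 to.py 499.8 84.7 144.4 159.1
python3 - <<'E'
from h import *
out=[]
for n in("top","scene"):
    im=up(n);c=pix(n,[554,64,109])[0];x0,y0=int(c[0]*4)-200,int(c[1]*4)-200
    a=np.linspace(0,6.3,40);draw(im,n,np.c_[554+17*np.cos(a),64+17*np.sin(a),0*a+109],(255,255,0))
    z=bot.get_obs()["tool_pos"][2]-23.4
    draw(im,n,box((554,64),np.deg2rad(-20.9),-25,25,-25,25,4+z),(0,255,255))
    out.append(im[y0:y0+400,x0:x0+400])
cv2.imwrite("pics/m4.png",np.hstack(out))
E
```

```text
time: 8.6
tool_pos: [498.3, 86.6, 192.3]
tcp_rot: [3.142, -0.003, 2.781]
contact_force: [-0.5, -0.7, -4.2]
grip_width: 21.9
finger_force: 29.9
time: 9.2
tool_pos: [500.3, 83.1, 146.6]
tcp_rot: [3.141, 0.002, 2.776]
contact_force: [0.4, -0.3, -3.8]
grip_width: 21.5
finger_force: 30.0
t 9.2 at [500.3  83.1 146.6] delta tool [1.1 1.3 2.2] tilt/yaw [3.141e+00 2.000e-03 2.776e+00]
turn [ 0.001  0.002 -0.   ]
```

View pics/m4.png

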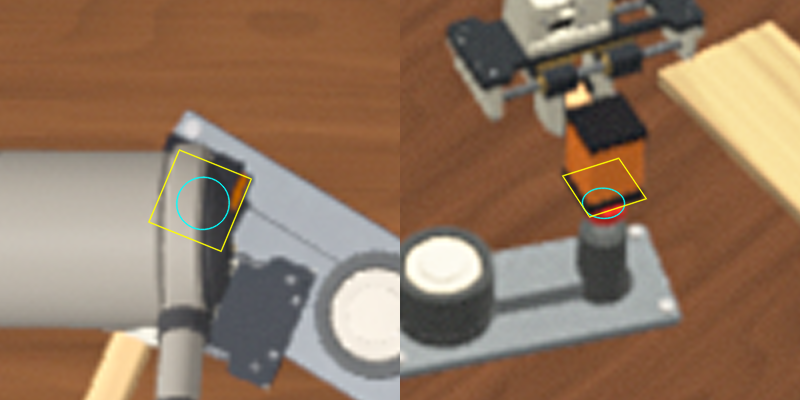

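```bash
python3 -m jog '[[1,1,10,0,0,0],[0,0,22,0,0,0],[0,0,0,0,0,0]]' 0
python3 -m jog '[[0,0,-18,0,0,0],[0,0,0,0,0,0],[0,0,0,0,0,0]]' 0
python3 - <<'E'
from h import *
for n in("top","scene"):
  im=bot.capture(n)
  if n=="scene": v=cv2.cvtColor(cv2.resize(im[130:230,230:340],None,fx=4,fy=4,interpolation=cv2.INTER_CUBIC),cv2.COLOR_RGB2BGR);cv2.imwrite("pics/m5.png",v)
E
```

```text
time: 9.6
tool_pos: [499.1, 84.6, 112.4]
tcp_rot: [-3.141, -0.0, 2.777]
contact_force: [-0.1, -0.4, -3.3]
grip_width: 21.9
finger_force: 30.0
time: 9.9
tool_pos: [499.2, 84.6, 131.9]
tcp_rot: [3.141, 0.001, 2.777]
contact_force: [0.2, 0.3, -3.5]
grip_width: 21.8
finger_force: 30.0
```

View pics/m5.png

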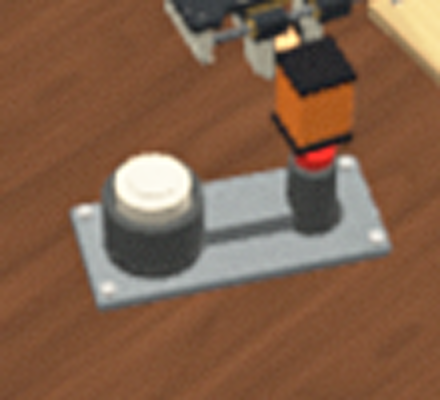

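The crop shows the mould standing well proud of the ring (at 153,185) and the pin almost at the collar (317,155). It needs one more blow to bring it fully home.

```bash
python3 -m jog '[[0,0,10,0,0,0],[0,0,17,0,0,0],[0,0,0,0,0,0]]' 0
python3 -m jog '[[0,0,-20,0,0,0],[0,0,10,0,0,0],[0,0,18,0,0,0],[0,0,0,0,0,0],[0,0,-20,0,0,0],[0,0,-30,0,0,0],[0,0,-30,0,0,0],[0,0,0,0,0,0]]' 0
python3 to.py 472.3 -321.8 189.4 159.1
```

```text
time: 10.3
tool_pos: [498.1, 85.1, 103.2]
tcp_rot: [-3.142, -0.003, 2.777]
contact_force: [-2.5, 1.6, 0.0]
grip_width: 22.0
finger_force: 30.0
time: 11.1
tool_pos: [501.2, 84.6, 178.7]
tcp_rot: [3.139, 0.006, 2.777]
contact_force: [0.6, -0.4, -4.7]
grip_width: 21.6
finger_force: 30.0
t 11.1 at [501.2  84.6 178.7] delta tool [-118.1 -389.9  -11. ] tilt/yaw [3.139 0.006 2.777]
turn [ 0.002  0.006 -0.   ]
```

```bash
python3 - <<'E'
from h import *
im=bot.capture("scene");v=cv2.cvtColor(cv2.resize(im[100:200,230:365],None,fx=5,fy=5,interpolation=cv2.INTER_CUBIC),cv2.COLOR_RGB2BGR)
a=np.linspace(0,6.3,60)
for p,rr,z,c in(((554,64),17,89,(255,255,0)),((485.5,-53),30,88,(0,255,0)),((554,64),20,75,(255,0,255))):
    q=(pix("scene",np.c_[p[0]+rr*np.cos(a),p[1]+rr*np.sin(a),0*a+z])+.5-[230,100])*5
    cv2.polylines(v,[q.round().astype(np.int32)],True,c,1,cv2.LINE_AA)
cv2.imwrite("pics/m6.png",v)
E
```

```text
(no output)
```

View pics/m6.png

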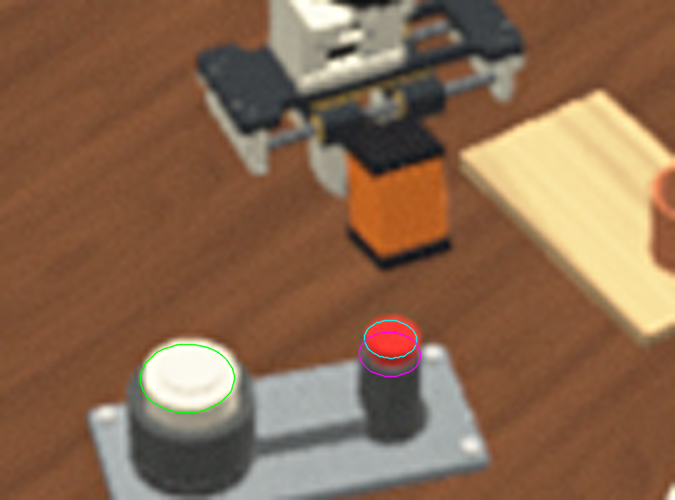

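```bash
python3 - <<'E'
from h import *
a=cv2.imread("pics/scene0.png");b=cv2.cvtColor(bot.capture("scene"),cv2.COLOR_RGB2BGR)
U=lambda i:cv2.resize(i,None,fx=8,fy=8,interpolation=cv2.INTER_CUBIC)
def sh(a,b,x0,y0,w,h):
    T=U(a)[y0*8:(y0+h)*8,x0*8:(x0+w)*8];S=U(b)[(y0-12)*8:(y0+h+12)*8,(x0-4)*8:(x0+w+4)*8]
    r=cv2.matchTemplate(S,T,cv2.TM_CCOEFF_NORMED);_,m,_,l=cv2.minMaxLoc(r);return l[0]/8-4,l[1]/8-12,m
print("pin",sh(a,b,301,156,17,9),"mould",sh(a,b,258,171,21,10))
for z in(16,18,20):print(z,pix("scene",[554,64,109-z])-pix("scene",[554,64,109]),pix("scene",[485.5,-53,72+z])-pix("scene",[485.5,-53,72]))
for i in(a,b):
    h=cv2.cvtColor(i,cv2.COLOR_BGR2HSV).astype(int);m=near(((h[...,0]<6)|(h[...,0]>174))&(h[...,1]>150)&(h[...,2]>100),(309,165),14);p=pts(m);print(m.sum(),p.mean(0),p.min(0),p.max(0))
E
```

```text
pin (-0.375, 4.0, 0.969261884689331) mould (-0.125, -4.375, 0.9780805706977844)
16 [[-0.18364659  3.46416449]] [[-0.10126232 -3.393858  ]]
18 [[-0.20642275  3.89379597]] [[-0.11402047 -3.82145366]]
20 [[-0.22915933  4.32268087]] [[-0.12680111 -4.24980333]]
92 [308.2173913  163.41304348] [303 159] [314 168]
89 [308.02247191 167.5505618 ] [303 163] [313 172]
```

```bash
python3 -m jog '[[-6,-19,-10,0,0,0],[-11.9,-38.9,0,0,0,0],[-11.9,-38.9,0,0,0,0],[-11.9,-38.9,0,0,0,0],[-11.9,-38.9,0,0,0,0],[-11.9,-38.9,0,0,0,0],[-11.9,-38.9,0,0,0,0],[-11.9,-38.9,0,0,0,0],[-11.9,-38.9,0,0,0,0],[-11.9,-38.9,0,0,0,0],[-6,-19,0,0,0,0],[0,0,0,0,0,0]]' 0
python3 -m jog '[[0,0,20,0,0,0],[0,0,40,0,0,0],[0,0,40,0,0,0],[0,0,30,0,0,0],[0,0,15,0,0,0],[0,0,0,0,0,0],[0,0,0,0,0,0]]' 0
python3 to.py 472.3 -321.8 24 159.1
```

```text
time: 12.4
tool_pos: [470.7, -322.6, 183.7]
tcp_rot: [3.141, -0.004, 2.774]
contact_force: [0.3, -0.0, -4.5]
grip_width: 21.7
finger_force: 30.0
time: 13.1
tool_pos: [472.0, -319.5, 41.2]
tcp_rot: [3.141, -0.001, 2.778]
contact_force: [0.2, -0.1, -3.2]
grip_width: 22.0
finger_force: 30.0
t 13.1 at [ 472.  -319.5   41.2] delta tool [-1.2 -2.1 17.2] tilt/yaw [ 3.141e+00 -1.000e-03  2.778e+00]
turn [ 0.001 -0.001  0.001]
```

```bash
python3 -m jog '[[0,0,7,0,0,0],[0,0,5,0,0,0],[0,0,3,0,0,0],[0,0,2,0,0,0],[0,0,0,0,0,0],[0,0,0,0,0,0]]' 0
python3 -m jog '[[0,0,0,0,0,0],[0,0,0,0,0,0],[0,0,0,0,0,0],[0,0,0,0,0,0],[0,0,0,0,0,0],[0,0,0,0,0,0],[0,0,0,0,0,0]]' 100
python3 -m jog '[[0,0,-10,0,0,0],[0,0,-30,0,0,0],[0,0,-40,0,0,0],[0,0,-40,0,0,0],[0,0,-40,0,0,0],[0,0,-20,0,0,0],[0,0,0,0,0,0]]' 100
python3 to.py 485.5 -53 190 150
```

```text
time: 13.7
tool_pos: [472.1, -320.6, 24.8]
tcp_rot: [-3.142, 0.0, 2.777]
contact_force: [0.0, -0.1, -3.3]
grip_width: 21.8
finger_force: 30.0
time: 14.4
tool_pos: [472.0, -320.5, 24.7]
tcp_rot: [3.142, 0.0, 2.777]
contact_force: [-0.5, -0.2, -0.2]
grip_width: 73.6
finger_force: 0.0
time: 15.1
tool_pos: [473.3, -321.6, 209.1]
tcp_rot: [-3.139, 0.007, 2.777]
contact_force: [0.2, 0.2, -0.3]
grip_width: 91.6
finger_force: 0.0
t 15.1 at [ 473.3 -321.6  209.1] delta tool [ 84.5 255.3  17.7] tilt/yaw [-3.139  0.007  2.777]
turn [-0.002  0.008  0.159]
```

```bash
python3 -m jog '[[5,16,0,0,0,0],[10.5,32,0,0,0,0],[10.5,32,0,0,0,0],[10.5,32,0,0,0,0],[10.5,32,0,0,0,0],[10.5,32,0,0,0,0],[10.5,32,0,0,0,0],[10.5,32,0,0,0,0],[5,16,0,0,0,0],[0,0,0,0,0,0],[0,0,0,0,0,0],[0,0,0,0,0,0]]' 100
python3 to.py 485.5 -53 73 159.1
python3 - <<'E'
from h import *
out=[]
t=bot.get_obs()["tool_pos"]
for n,(x0,y0) in(("top",(195,185)),("scene",(170,170))):
    im=up(n);a=np.linspace(0,6.3,60)
    draw(im,n,np.c_[485.5+30*np.cos(a),-53+30*np.sin(a),0*a+88],(0,255,0))
    draw(im,n,[t,t-[0,0,40]],(255,0,255))
    out.append(im[y0*4-80:y0*4+480-80,x0*4-0:x0*4+400])
im=up("top");out.append(im[820:1300,1260:1600])
cv2.imwrite("pics/m7.png",cv2.resize(np.hstack(out),(800,337)))
E
```

```text
time: 16.3
tool_pos: [484.8, -51.9, 204.1]
tcp_rot: [-3.141, -0.001, 2.776]
contact_force: [-0.2, 1.0, -0.4]
grip_width: 92.1
finger_force: 0.0
t 16.3 at [484.8 -51.9 204.1] delta tool [ -1.2  -0.8 131. ] tilt/yaw [-3.141e+00 -1.000e-03  2.776e+00]
turn [-0.    -0.001 -0.   ]
```

View pics/m7.png

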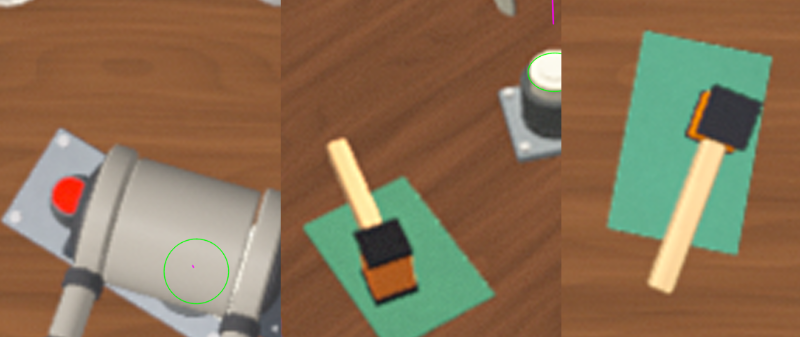

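The mallet stands on the mat again, with its head over it, and the tool is above the mould. Next I descend and grip.

```bash
python3 -m jog '[[-1,-1,25,0,0,0],[0,0,35,0,0,0],[0,0,30,0,0,0],[0,0,20,0,0,0],[0,0,12,0,0,0],[0,0,6,0,0,0],[0,0,0,0,0,0],[0,0,0,0,0,0],[0,0,0,0,0,0]]' 100
python3 to.py 485.5 -53 73 159.1
```

```text
time: 17.35
tool_pos: [486.5, -53.1, 77.5]
tcp_rot: [3.141, 0.002, 2.777]
contact_force: [0.2, -1.0, -0.2]
grip_width: 91.8
finger_force: 0.0
t 17.35 at [486.5 -53.1  77.5] delta tool [ 0.9 -0.3  4.5] tilt/yaw [3.141e+00 2.000e-03 2.777e+00]
turn [ 0.     0.002 -0.   ]
```

```bash
python3 -m jog '[[0,0,4,0,0,0],[0,0,0,0,0,0],[0,0,0,0,0,0]]' 100
python3 -m jog '[[0,0,0,0,0,0],[0,0,0,0,0,0],[0,0,0,0,0,0],[0,0,0,0,0,0],[0,0,0,0,0,0],[0,0,0,0,0,0],[0,0,0,0,0,0],[0,0,0,0,0,0]]' 0
python3 to.py 485.5 -53 73 159.1
```

```text
time: 17.65
tool_pos: [485.9, -52.8, 72.8]
tcp_rot: [3.142, -0.0, 2.777]
contact_force: [-0.7, -0.1, -1.4]
grip_width: 91.6
finger_force: 0.0
time: 18.45
tool_pos: [486.4, -51.9, 72.9]
tcp_rot: [3.14, 0.001, 2.776]
contact_force: [2.8, 5.3, 0.7]
grip_width: 59.2
finger_force: 30.0
t 18.45 at [486.4 -51.9  72.9] delta tool [ 0.5 -1.4 -0.1] tilt/yaw [3.140e+00 1.000e-03 2.776e+00]
turn [ 0.002  0.001 -0.   ]
```

```bash
python3 -m jog '[[0,0.8,0,0,0,0],[0,0,-5,0,0,0],[0,0,-8,0,0,0],[0,0,-15,0,0,0],[0,0,-30,0,0,0],[0,0,-40,0,0,0],[0,0,0,0,0,0],[0,0,0,0,0,0]]' 0
python3 to.py 481.7 338.8 100 159.1
```

```text
time: 19.25
tool_pos: [486.2, -52.4, 171.6]
tcp_rot: [-3.141, 0.002, 2.777]
contact_force: [-0.6, -0.3, -2.1]
grip_width: 59.6
finger_force: 30.0
t 19.25 at [486.2 -52.4 171.6] delta tool [144.  363.9  71.2] tilt/yaw [-3.141e+00  2.000e-03  2.777e+00]
turn [-0.     0.002 -0.   ]
```

```bash
python3 -m jog '[[7,17,0,0,0,0],[13,33,0,0,0,0],[13,33,0,0,0,0],[13,33,0,0,0,0],[13,33,0,0,0,0],[13,33,0,0,0,0],[13,33,0,0,0,0],[13,33,0,0,0,0],[13,33,0,0,0,0],[13,33,0,0,0,0],[13,33,0,0,0,0],[7,17,0,0,0,0]]' 0
python3 -m jog '[[0,0,15,0,0,0],[0,0,30,0,0,0],[0,0,30,0,0,0],[0,0,25,0,0,0],[0,0,15,0,0,0],[0,0,8,0,0,0],[0,0,0,0,0,0],[0,0,0,0,0,0],[0,0,0,0,0,0]]' 0
python3 to.py 481.7 338.8 28.5 159.1
python3 - <<'E'
from h import *
out=[]
for n,(x0,y0) in(("top",(60,190)),("scene",(290,95))):
    out.append(up(n)[y0*4:y0*4+400,x0*4:x0*4+400])
cv2.imwrite("pics/m8.png",np.hstack(out))
E
```

```text
time: 20.45
tool_pos: [480.2, 341.3, 168.6]
tcp_rot: [-3.139, -0.002, 2.778]
contact_force: [0.7, -0.2, -1.6]
grip_width: 59.2
finger_force: 30.0
time: 21.35
tool_pos: [482.1, 339.6, 48.6]
tcp_rot: [3.14, 0.001, 2.777]
contact_force: [-0.1, 0.5, -1.4]
grip_width: 59.3
finger_force: 30.0
t 21.35 at [482.1 339.6  48.6] delta tool [ 0.1 -0.9 20.1] tilt/yaw [3.140e+00 1.000e-03 2.777e+00]
turn [ 0.001  0.001 -0.   ]
```

View pics/m8.png

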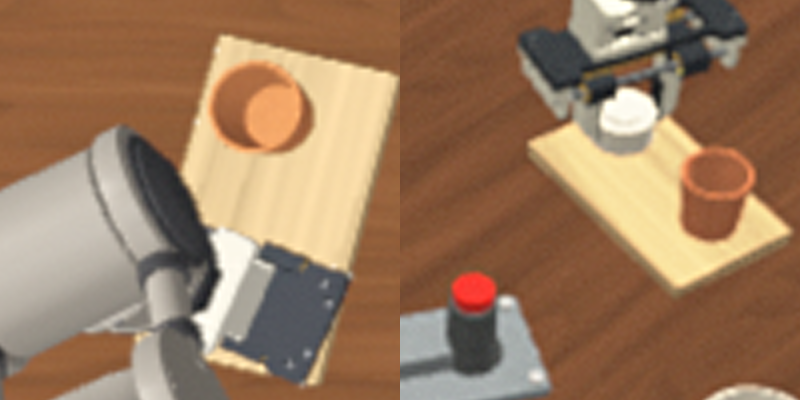

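The mould is over the free half of the board, clear of the cup. I lower it gently from here.

```bash
python3 -m jog '[[0,0,8,0,0,0],[0,0,6,0,0,0],[0,0,3,0,0,0],[0,0,1.5,0,0,0],[0,0,0,0,0,0],[0,0,0,0,0,0]]' 0
python3 -m jog '[[0,0,1,0,0,0],[0,0,0,0,0,0],[0,0,0,0,0,0]]' 0
```

```text
time: 22.05
tool_pos: [481.6, 339.4, 29.3]
tcp_rot: [3.141, 0.0, 2.777]
contact_force: [0.8, -1.1, -2.1]
grip_width: 59.3
finger_force: 30.0
time: 22.35
tool_pos: [481.6, 339.4, 28.3]
tcp_rot: [3.141, 0.0, 2.777]
contact_force: [0.2, 0.3, -1.6]
grip_width: 58.9
finger_force: 30.0
```

```bash
python3 -m jog '[[0,0,0.7,0,0,0],[0,0,0,0,0,0],[0,0,0,0,0,0]]' 0
python3 -m jog '[[0,0,0.7,0,0,0],[0,0,0,0,0,0],[0,0,0,0,0,0]]' 0
```

```text
time: 22.65
tool_pos: [481.6, 339.4, 27.7]
tcp_rot: [3.141, 0.0, 2.777]
contact_force: [0.2, -0.7, 0.3]
grip_width: 59.4
finger_force: 30.0
time: 22.95
tool_pos: [481.7, 339.5, 27.7]
tcp_rot: [3.141, 0.001, 2.777]
contact_force: [-1.1, -0.3, 4.9]
grip_width: 59.4
finger_force: 30.0
```

The board is bearing the mould, so I release and retreat.

```bash
python3 -m jog '[[0,0,0,0,0,0],[0,0,0,0,0,0],[0,0,0,0,0,0],[0,0,0,0,0,0],[0,0,0,0,0,0],[0,0,0,0,0,0],[0,0,0,0,0,0]]' 100
python3 -m jog '[[0,0,-8,0,0,0],[0,0,-20,0,0,0],[0,0,-35,0,0,0],[0,0,-40,0,0,0],[0,0,-40,0,0,0],[0,0,-30,0,0,0],[30,-10,0,0,0,0],[35,-10,0,0,0,0],[35,-10,0,0,0,0],[0,0,0,0,0,0],[0,0,0,0,0,0]]' 100
python3 - <<'E'
from h import *
out=[]
a=np.linspace(0,6.3,60)
for n,(x0,y0) in(("top",(60,190)),("scene",(290,95))):
    im=up(n);draw(im,n,np.c_[481.7+30*np.cos(a),339.5+30*np.sin(a),0*a+43],(0,255,0));out.append(im[y0*4:y0*4+400,x0*4:x0*4+400])
cv2.imwrite("pics/m9.png",np.hstack(out))
E
```

```text
time: 23.65
tool_pos: [481.5, 339.4, 26.8]
tcp_rot: [3.142, -0.0, 2.777]
contact_force: [-0.6, -0.4, 0.2]
grip_width: 92.4
finger_force: 0.0
time: 24.75
tool_pos: [377.4, 347.3, 200.8]
tcp_rot: [3.14, 0.001, 2.778]
contact_force: [0.7, 1.0, 0.3]
grip_width: 91.8
finger_force: 0.0
```

View pics/m9.png

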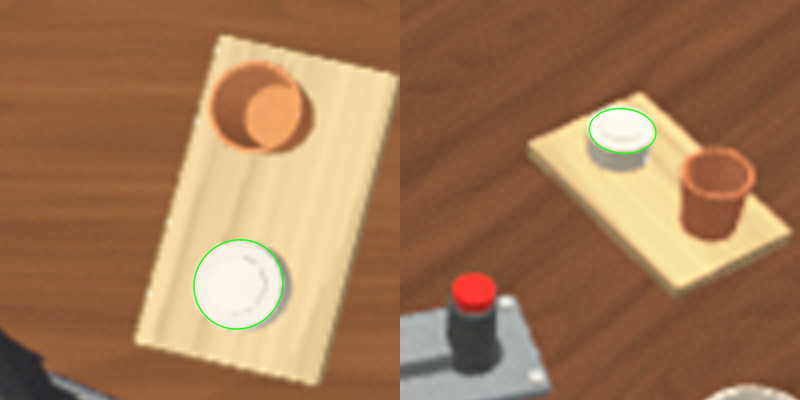

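The picture shows the mould level on the board at (238,285), the pin home and the cup where it was.

```bash
python3 -m jog '[[0,0,0,0,0,0],[0,0,0,0,0,0],[0,0,0,0,0,0]]' 100; python3 -c "
from plant import bot
print(bot.close_job())"
```

```text
time: 25.15
tool_pos: [377.9, 346.8, 199.6]
tcp_rot: [-3.141, -0.0, 2.776]
contact_force: [0.1, 0.0, -1.1]
grip_width: 91.6
finger_force: 0.0
the job is handed in; nothing more can be done
None
```

I handed the job in at about 25 s of the 70 s allowed: the pin is home (about 19–20 mm from the pictures), the mallet stands on the mat, and the mould sits level on the free half of the ware board; the hand-in call returned no verdict.

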